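# Refit the gas knob and hold it pressed

## Robot

A 6-joint arm with a two-finger parallel gripper is mounted at the origin on a cart in front of the work surface, level with it; the furniture and walls round the work are solid. World frame = base frame: x ahead of the robot, y to its left, z up, the work surface at z = 0. Lengths are in m, angles in degrees, forces in N, time in s.
With the tool pointing down it reaches from about 0.325 to 0.85 m from the base axis. Payload 15.5 kg.
Tool frame: the origin (TCP) lies midway between the tips of the shut fingers; the grasp point (between the pads) lies 19 mm behind it; z points along the fingers, y is the line along which they close (so a half turn about z gives the same grasp; the last joint's range is limited). The gripper opens to 91 mm and grips with 3 to 60 N. Pads are 32 mm wide; open, the fingers measure 118 mm over their backs; the gripper's body (76 mm by 178 mm) begins 60 mm behind the grasp point.
Start: joints at [-76.519, 28.281, 77.091, -0, 74.628, -5.472], TCP at [0.203, -0.591, 0.214] pointing down, gripper open.
Joint ranges: [-166.48, 166.48], [-47.26, 123.95], [12.59, 153.08], [-70.14, 250.14], [6.76, 159.57], [-176.63, 176.63]. Speed limits (degrees/s): [108.29, 108.29, 147.25, 172.46, 172.46, 172.46].

## Interface

Orientations are given as [roll, pitch, yaw] about the fixed x, y, z axes, in that order (R = Rz(yaw) Ry(pitch) Rx(roll)).
In Python, from rig import arm gives the robot as it stands.
- The arm moves only by the tool play_rows, never from a script. Its argument "targets" is a list that holds one entry, the list of rows, each a list of 4 numbers: the shift along the tool's x, y, z in mm, then the turn about the tool's z in degrees. A call has 1 to 20 rows; each row is the pose to reach, as a shift and turn from the pose commanded when the call began, along the tool's axes at that moment; what a row does not reach only later rows make up. A row lasts 1/8 s, in which the tool goes at most 62.5 mm and 10.7 degrees, less where a joint would pass 70% of its speed; a pose out of reach is approached as far as the arm can. A call with a gripper value outside its range is refused whole. "gripper" is the opening, from 0 (shut) to 1 (fully open), set as the call begins (left out, the last holds). The fingers move at their own pace and stop on an object; "squeeze" is the grip in N (left out, the last holds). Time passes only in rows, so rows that repeat a pose let the fingers close. It gives the time, the measured TCP pose, the force, the opening and the grip force at its end, in the units of the state.
- arm.observe(): the state, without advancing time (a new reading comes with each control period).
- arm.camera(name): name is "side" or "top"; returns the picture (480x640x3 uint8, red, green, blue); there is no depth.
- arm.camera_params(name): a dict with "fx", "fy", "cx", "cy" (pixels), "k1" (the pictures are not rectified: a ray, as slopes to the right and down, at radius r is drawn at 1 + k1 r^2 times it, then the intrinsics apply), "R" (3x3) and "t" (3): a world point X has camera coordinates R X + t. Camera axes: x right, y down, z forward; pixel columns grow to the right and rows downward; lengths in m; the calibration is good to about 2 mm. A picture is of the moment at which its call begins. camera_params takes no time and is no camera call.
- arm.close_job(): hands the job in; it is judged then, once.
The state is a dict: "t": time; "joint_pos": joint angles; "qvel": joint speeds; "joint_torque": joint torques, N m; "tool_pos": TCP position; "orientation": TCP orientation; "ft_force": force on the tool from outside, world axes, zero at the start; "torque": the same for the moment, N m; "gripper_width": finger opening in m; "finger_force": force on a finger pad.
Only numpy, scipy, OpenCV 4.12 (cv2) and the standard library are available. Lean on these libraries where they do the work, as an engineer would, in place of code of your own. Each camera call takes 0.05 s, during which the arm holds its last target. There are 200 camera calls.

## Task

The control knob of the portable gas hob was pulled off for cleaning. Slide the hob's red child lock all the way to its end stop so that its fork is clear of the tap spindle, then put the knob on the D-shaped spindle with its flat matched, push it fully home, press it in against the spring as far as it goes, and finish still holding it pressed with the fingers. Leave the mug, the kitchen timer, the fish tin and the salt shaker where they are.

Things in the scene. Friction and masses are not known exactly. Their poses are not given: they have to be found in the camera images.
- hob: one-ring gas hob of brushed steel, fixed on the worktop left of the range; 240 (x) x 300 (y) mm, flat deck 70 mm up. Origin: centre of the underside; x to its back, y to its left, z up. Pan support 31 mm and cartridge bay (left) 30 mm above the deck. Black control strip along the front edge, right to left: tap spindle at x -80, y -85 mm, red lock slide, lock's end stop
- lock_grip (a point): middle of the top of the red child lock's grip fin, 32 mm above the deck; axes as the hob's. Fin 24 (x) x 12 (y) x 20 mm tall on a flat carriage, 34 x 38 mm, top 12 mm above the deck. While locked its two-pronged fork, as high as the carriage, straddles the spindle and keeps the knob from going home. Fin to spindle axis: 55 mm when locked, 97 mm at the end stop
- lock_slide (a joint): travel of the child lock in m: 0 locked (fork round the spindle), 0.042 at the end stop (free). Moves along the hob's +y, away from the spindle; rubs with about 3 N and stays where it is left; starts between 0 and 0.006
- spindle_tip (a point): centre of the tip of the upright brass tap spindle, 21 mm above the deck when not pressed; axes as the hob's. D-shaft 12 mm in diameter with a flat 2.4 mm from the axis that faces -x (hob's front, towards the robot); tip bevelled 0.7 mm. It cannot turn. A white line on the strip behind it (+x) shows where the knob's pointer aims when the flats match
- tap_spindle (a joint): how far the spindle is pressed in, in m: 0 out, 0.005 fully in at its stop. A spring pushes back with 3 N at the start and 8 N fully in
- knob: loose knob, upright on the range's glass: aluminium skirt 48 mm across, 14 mm high, with a black grip bar on it 44 (x) x 14 (y) x 20 mm high; 34 mm in all, about 45 g. Origin: centre of the underside, z up, x along the bar to the pointer end (white line on top and end). It fits the spindle when its x points as the hob's x, within 0.15 rad. Underside 7 mm above the deck when home, 2 mm pressed in
- knob_bore (a point): centre of the floor of the D-shaped bore in the knob's underside, 14 mm above the underside; axes as the knob's. Bore 13.6 mm in diameter, its flat 3.2 mm from the axis on the side away from the pointer (-x), mouth bevelled 0.8 mm. This floor sits on the spindle tip when the knob is home
- knob_pointer (a point): pointer end of the knob's grip bar at its top, 22 mm from the axis along the knob's x, 34 mm above its underside
- mug: pale stoneware mug, 88 x 120 x 113 mm, standing on the range; origin under its middle
- timer: red and white wind-up kitchen timer, 69 mm in diameter, 64 mm high, on the range; origin under its middle
- fish_tin: flat rectangular tin with a turquoise lid, 63 x 105 x 26 mm, on the range; origin under its middle
- salt_shaker: glass salt shaker with a grey top, 44 mm in diameter, 90 mm high, on the range; origin under its middle

How it is judged (in metres and radians):
On the way, in this order (a step that is already met when the one before it is completed fails the run):
1. the child lock is slid to its end stop (within 2 mm) (value of joint lock_slide above 0.04 m), for 0.2 s.
2. the knob is home on the spindle: bore floor within 2 mm of the spindle tip, upright, pointer to the hob's back (distance between knob_bore and spindle_tip below 0.002 m and angle between knob's own z axis and vertical below 0.12 rad and angle between the x axis of knob and the x axis of spindle_tip, either way round below 0.25 rad and x of knob_pointer in the frame of spindle_tip above 0.015 m), for 0.2 s.
At the end, for the whole second after the job is handed in: Lock within 2 mm of its end stop; knob home on the spindle (bore floor within 2 mm of the tip, tilt under 0.12 rad, its x along the spindle's x within 0.25 rad, pointer to the back) and at rest; spindle pressed in over 4 of its 5 mm; fingers still bearing on the knob with over 4 N (all of step 2 and value of joint lock_slide above 0.04 m and value of joint tap_spindle above 0.004 m and contact force between the fingers and knob above 4 N and linear speed of knob below 0.02 m/s); the arm keeps its last pose, push and grip.
It fails at once if the mug, timer, fish tin or salt shaker is moved by more than 2 cm (distance of any of mug, timer, fish_tin, salt_shaker from where it was at the start of the episode above 0.02 m).
It also fails if it takes over 58 s, if anything falls off the work surface, if the arm or the gripper's body presses on something with over 40 N, if the wrist force passes 120 N, or if a joint passes its speed limit or range.

## Working session

There is one attempt and no reset: what is moved stays moved. The work goes in short steps, Python scripts to look and compute and a tool call to move; the robot and the scene stay as the last step left them, time stands still between calls to the robot, and variables do not carry over. Pictures are saved under pics/ and viewed, at most 10 in all, crops included, and the job is handed in when it is done.

Besides the shell and the picture viewer there is one more tool, called after "Request:" as name(argument=value, ...) on one line, values as JSON. play_rows: Moves the arm, as the interface text tells. Its arguments: {"type":"object","properties":{"targets":{"type":"array"},"gripper":{"type":"number"},"squeeze":{"type":"number"}},"required":["targets"]}

```bash
mkdir -p pics
cat > h.py <<'E'
import numpy as np, cv2
from rig import arm
def ray(n,u,v):
    p=arm.camera_params(n); R=np.array(p["R"]); t=np.array(p["t"])
    d=np.array([(u-p["cx"])/p["fx"],(v-p["cy"])/p["fy"]]); s=d.copy()
    for _ in range(30): s=d/(1+p["k1"]*(s@s))
    return -R.T@t, R.T@np.array([s[0],s[1],1])
def atz(n,u,v,z):
    c,d=ray(n,u,v); return c+d*(z-c[2])/d[2]
def proj(n,X):
    p=arm.camera_params(n); c=np.array(p["R"])@np.array(X)+np.array(p["t"]); s=c[:2]/c[2]
    s=s*(1+p["k1"]*(s@s)); return np.array([p["fx"]*s[0]+p["cx"],p["fy"]*s[1]+p["cy"]])
def snap(n,name,crop=None,k=1):
    im=cv2.cvtColor(np.array(arm.camera(n)),cv2.COLOR_RGB2BGR)
    if crop: x0,y0,x1,y1=crop; im=im[y0:y1,x0:x1]
    if k!=1: im=cv2.resize(im,None,fx=k,fy=k,interpolation=cv2.INTER_CUBIC)
    cv2.imwrite("pics/"+name,im)
E
python3 - <<'E'
from h import *
snap("top","t0.png"); snap("side","s0.png")
for n in("top","side"):
    p=arm.camera_params(n); print(n,p["fx"],p["k1"],(-np.array(p["R"]).T@np.array(p["t"])).round(3)); print(np.array(p["R"]).round(2))
s=arm.observe(); print(s["tool_pos"],s["orientation"],s["gripper_width"],s["t"])
E
```

```text
top 588.1786689418071 0.042984904189815404 [0.368 0.003 1.397]
[[ 0.   -1.    0.02]
 [-0.98 -0.01 -0.17]
 [ 0.17 -0.02 -0.98]]
side 501.7074894590425 0.02383447243301166 [-0.111 -1.059  0.592]
[[ 0.83 -0.56  0.  ]
 [-0.21 -0.31 -0.93]
 [ 0.52  0.77 -0.38]]
[ 0.20292082 -0.59078788  0.2133928 ] [-1.79937337e+02 -4.95553846e-03  1.89549252e+01] 0.09115656178331955 0.1
```

View pics/t0.png

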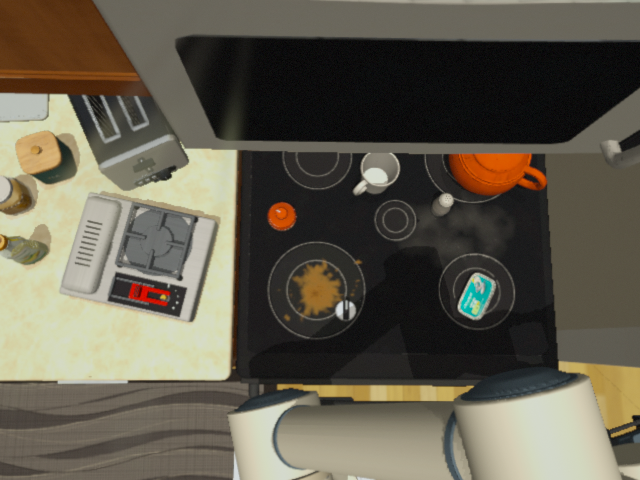

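View pics/s0.png

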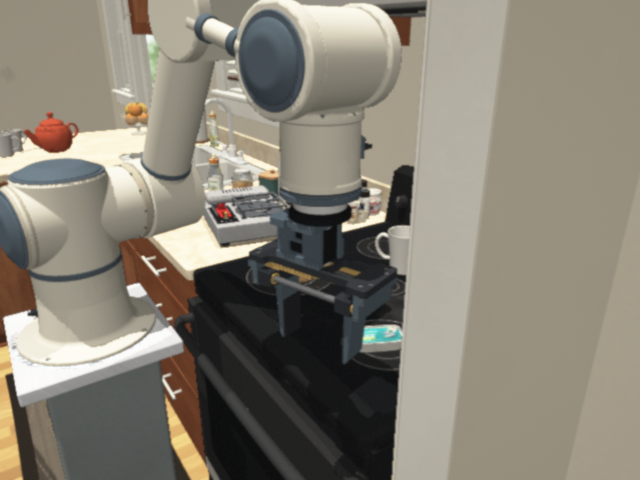

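The top view shows the hob at about (140,258), turned slightly, with the red lock at about (150,295). The loose knob is at about (345,310) on the glass. The mug is at (378,172), the timer at (282,216), the salt shaker at (443,204) and the tin at (477,295). The side view shows the gripper hiding the knob. Next I'll enlarge both areas.

Run:
```python
from h import *
im=cv2.cvtColor(np.array(arm.camera("top")),cv2.COLOR_RGB2BGR)
a=cv2.resize(im[185:335,50:230],None,fx=4.4,fy=4,interpolation=cv2.INTER_CUBIC)
cv2.imwrite("pics/hob.png",cv2.resize(im[260:330,95:205],None,fx=7,fy=7,interpolation=cv2.INTER_CUBIC))
b=cv2.resize(im[285:335,320:370],None,fx=8,fy=8,interpolation=cv2.INTER_CUBIC)
c=cv2.resize(im[185:335,50:230],None,fx=2.2,fy=2.2*400/330,interpolation=cv2.INTER_CUBIC)
c=cv2.resize(im[185:335,50:230],(396,400),interpolation=cv2.INTER_CUBIC)
cv2.imwrite("pics/kh.png",np.hstack([b,c]))
```

```text
(no output)
```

View pics/hob.png

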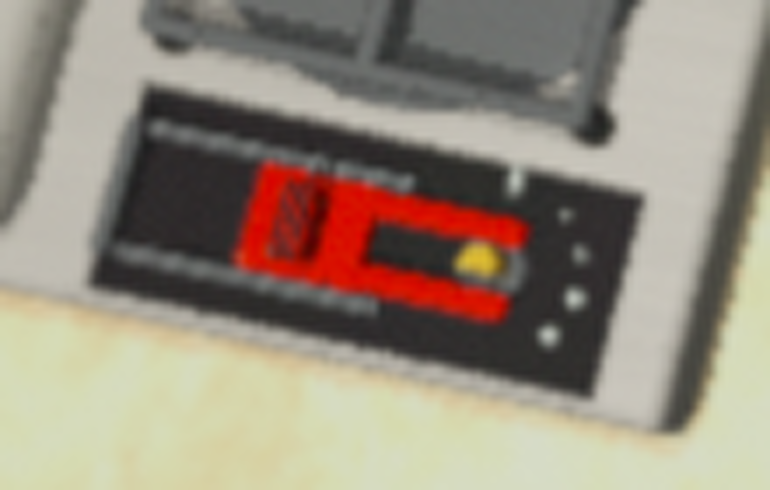

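View pics/kh.png

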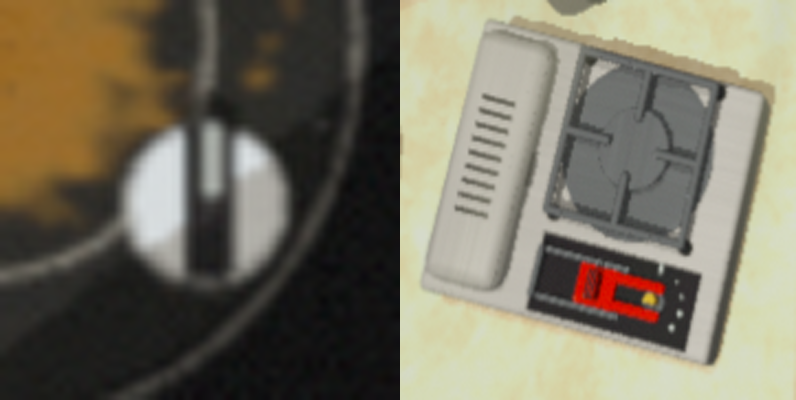

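Hob crop (7×, origin 95,260): the fin top is about (290,218), the spindle tip about (476,257), the white index line about (516,180), and the hob's front-right deck corner about (668,430). Knob crop (8×, origin 320,285): the skirt is centred at about (207,202) and the bar is nearly vertical, with its white pointer end up, so the knob's x is roughly world +x. Next I'll fit the poses.

```bash
cat > fit.py <<'E'
from h import *
from scipy.optimize import least_squares
c7=lambda U,V:np.array([(U+.5)/7-.5+95,(V+.5)/7-.5+260])
ck=lambda U,V:np.array([(U-400+.5)/2.2-.5+50,(V+.5)/2.667-.5+185])
c8=lambda U,V:np.array([(U+.5)/8-.5+320,(V+.5)/8-.5+285])
def T(p,X):
    c,s=np.cos(p[2]),np.sin(p[2]); return np.array([p[0]+c*X[0]-s*X[1],p[1]+s*X[0]+c*X[1],X[2]])
obs=[((-.12,-.15,.07),c7(666,430),1),((.12,-.15,.07),ck(773,95),.6),((.12,.15,.07),ck(490,20),.6),((-.12,.15,.07),ck(424,290),.6),((-.08,-.085,.091),c7(476,257),1.5)]
f=lambda p:np.concatenate([w*(proj("top",T(p,X))-o) for X,o,w in obs])
r=least_squares(f,[.42,.42,-.2]); p=r.x
print("hob",p[:2].round(4),np.degrees(p[2]).round(2)); print(r.fun.reshape(-1,2).round(2))
sp=T(p,(-.08,-.085,.091)); print("spindle",sp.round(4),"direct",atz("top",*c7(476,257),.091).round(4))
fin=atz("top",*c7(290,218),.102); print("fin",fin.round(4))
c,s=np.cos(p[2]),np.sin(p[2]); d=fin-sp; print("fin rel hob",(c*d[0]+s*d[1]).round(4),(-s*d[0]+c*d[1]).round(4))
k=atz("top",*c8(207,202),.014); print("knob skirt",k.round(4))
e1=atz("top",*c8(210,117),.034); e2=atz("top",*c8(209,275),.034); print("bar ends",e1.round(4),e2.round(4))
o=arm.observe(); print(o["tool_pos"],o["orientation"])
E
python3 fit.py
```

```text
hob [0.561 0.376] -12.61
[[-0.15  0.74]
 [-1.38 -0.97]
 [-0.85 -1.65]
 [-1.89 -1.06]
 [ 1.72  0.88]]
spindle [0.4643 0.3106 0.091 ] direct [0.4656 0.3131 0.091 ]
fin [0.4767 0.3684 0.102 ]
fin rel hob -0.0006 0.0591
knob skirt [ 0.4422 -0.0948  0.014 ]
bar ends [ 0.4655 -0.0944  0.034 ] [ 0.4203 -0.0939  0.034 ]
[ 0.20294155 -0.59084712  0.21350287] [-1.79950904e+02 -4.61904260e-03  1.89533173e+01]
```

```bash
cat >> h.py <<'E'
def to(x,y,z,yaw):
    o=arm.observe(); P=np.array(o["tool_pos"]); a=np.radians(o["orientation"][2]); d=np.array([x,y,z])-P
    dy=(yaw-o["orientation"][2]+180)%360-180
    print([round(v,1) for v in (1000*(np.cos(a)*d[0]+np.sin(a)*d[1]),1000*(np.sin(a)*d[0]-np.cos(a)*d[1]),-1000*d[2],-dy)])
E
python3 - <<'E'
from h import *
to(.44,-.1,.22,0); to(.477,.368,.16,-12); to(.477,.368,.086,-12)
E
```

```text
[np.float64(383.6), np.float64(-387.2), np.float64(-6.5), np.float64(19.0)]
[np.float64(570.6), np.float64(-817.8), np.float64(53.5), np.float64(31.0)]
[np.float64(570.6), np.float64(-817.8), np.float64(127.5), np.float64(31.0)]
```

Request:
play_rows(targets=[[[38,-39,-6,0],[77,-77,-6,3],[115,-116,-6,6],[154,-155,-6,9],[192,-194,-6,12],[230,-232,-6,15],[269,-271,-6,18],[307,-310,-6,20],[346,-348,-6,22],[384,-387,-6,24],[403,-430,-6,26],[422,-473,-6,28],[440,-516,-6,30],[459,-559,-6,31],[478,-602,-6,31],[496,-645,-6,31],[515,-688,-6,31],[534,-731,-6,31],[552,-775,-6,31],[571,-818,-6,31]]], gripper=0.4, squeeze=20)

```text
t: 2.65
tool_pos: [0.4771, 0.3696, 0.2198]
orientation: [180.0, 0.0, -12.0]
ft_force: [0.9, -0.5, 0.3]
gripper_width: 0.0364
finger_force: 0.0
```

Run:
```python
from h import *
o=arm.observe(); print(o["t"],o["tool_pos"],o["orientation"],o["gripper_width"])
to(.477,.368,.086,-12)
snap("side","s1.png",(150,120,350,270),4)
```

```text
2.65 [0.47711725 0.36958685 0.21975776] [ 1.79985579e+02  1.09779761e-02 -1.20355075e+01] 0.03635319136564337
[np.float64(0.2), np.float64(1.6), np.float64(133.8), np.float64(-0.0)]
```

View pics/s1.png

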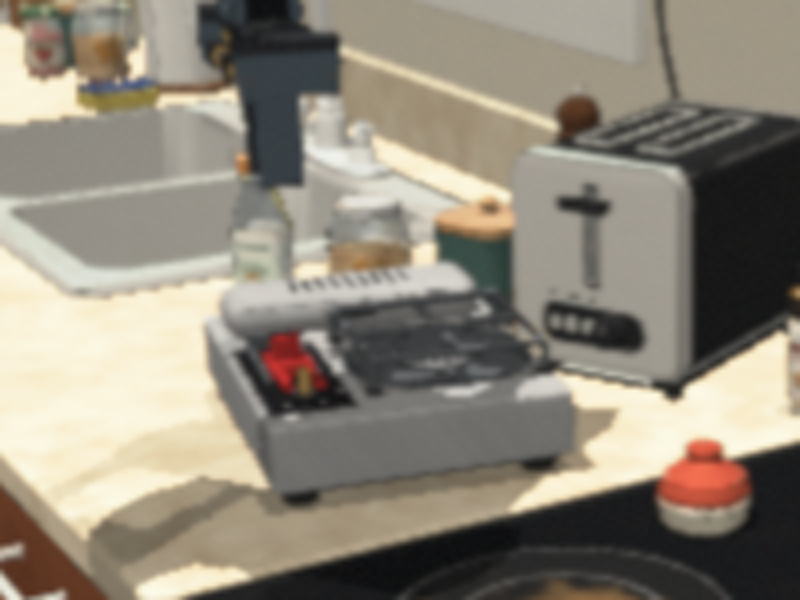

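The side crop (4×, origin 150,120) shows the fingers above the fin: fingertips at about (275,183), fin top at about (285,340), spindle tip at about (304,371). The way down is clear.

Request:
play_rows(targets=[[[0,1,45,0],[0,1,90,0],[0,1,115,0],[0,1,128,0],[0,1,133,0],[0,1,133,0]]])

```text
t: 3.45
tool_pos: [0.4775, 0.3672, 0.0875]
orientation: [-180.0, -0.0, -12.0]
ft_force: [-0.5, -0.3, 0.0]
gripper_width: 0.0362
finger_force: 0.0
```

Run:
```python
from h import *
c4=lambda U,V:((U+.5)/4-.5+150,(V+.5)/4-.5+120)
for z,px in((.091,(304,371)),(.102,(285,336))): print(atz("side",*c4(*px),z).round(4))
for X in((.4656,.3131,.091),(.4643,.3106,.091),(.4767,.3684,.102)):
  q=proj("side",X); print(((q[0]-150+.5)*4).round(),((q[1]-120+.5)*4).round())
```

```text
[0.4544 0.2873 0.091 ]
[0.464  0.3419 0.102 ]
304.0 360.0
304.0 361.0
287.0 325.0
```

Request:
play_rows(targets=[[[0,0,0,0],[0,0,0,0],[0,0,0,0],[0,0,0,0],[0,0,0,0]]], gripper=0.0, squeeze=20)

```text
t: 4.08
tool_pos: [0.478, 0.3689, 0.0877]
orientation: [-179.8, -0.1, -12.1]
ft_force: [-0.4, 12.6, 0.1]
gripper_width: 0.0116
finger_force: 20.0
```

Request:
play_rows(targets=[[[0,-6,0,0],[0,-12,0,0],[0,-18,0,0],[0,-24,0,0],[0,-30,0,0],[0,-36,0,0],[0,-40,0,0],[0,-43,0,0],[0,-45,0,0],[0,-45,0,0],[0,-45,0,0]]])

```text
t: 5.45
tool_pos: [0.4869, 0.4104, 0.0876]
orientation: [180.0, -0.0, -12.0]
ft_force: [-0.2, -6.8, 10.1]
gripper_width: 0.0116
finger_force: 20.0
```

Request:
play_rows(targets=[[[0,-1,0,0],[0,-2,0,0],[0,-3,0,0],[0,-3,0,0]]])

```text
t: 5.95
tool_pos: [0.4869, 0.4108, 0.0875]
orientation: [179.7, 0.0, -12.0]
ft_force: [-0.8, -25.6, 19.4]
gripper_width: 0.0117
finger_force: 20.0
```

Request:
play_rows(targets=[[[0,2,0,0],[0,3,0,0],[0,3,0,0]]])

```text
t: 6.32
tool_pos: [0.4869, 0.4104, 0.0876]
orientation: [180.0, -0.0, -12.0]
ft_force: [0.3, -6.0, 9.6]
gripper_width: 0.0113
finger_force: 20.0
```

Request:
play_rows(targets=[[[0,0,0,0],[0,0,0,0],[0,0,0,0],[0,0,-10,0],[0,0,-40,0],[0,0,-80,0],[0,0,-120,0],[0,0,-133,0]]], gripper=0.4)

```text
t: 7.32
tool_pos: [0.4874, 0.4117, 0.2232]
orientation: [-179.8, -0.2, -12.0]
ft_force: [0.3, -0.1, -0.3]
gripper_width: 0.0366
finger_force: 0.0
```

Run:
```python
from h import *
to(.442,-.095,.22,0);to(.442,-.095,.10,0)
```

```text
[np.float64(61.3), np.float64(505.0), np.float64(3.2), np.float64(-12.0)]
[np.float64(61.3), np.float64(505.0), np.float64(123.2), np.float64(-12.0)]
```

Request:
play_rows(targets=[[[6,50,0,0],[12,101,0,0],[18,151,0,-2],[24,202,0,-4],[30,252,0,-6],[36,303,0,-8],[43,353,1,-10],[49,404,2,-12],[55,454,3,-12],[61,490,3,-12],[61,505,3,-12],[61,505,3,-12]]])

```text
t: 8.82
tool_pos: [0.4405, -0.0957, 0.2168]
orientation: [-180.0, 0.0, -0.1]
ft_force: [-0.2, 0.0, 0.8]
gripper_width: 0.0366
finger_force: 0.0
```

Run:
```python
from h import *
o=arm.observe(); print(o["t"],o["tool_pos"],o["orientation"],o["gripper_width"]); to(.442,-.095,.1,0)
t=cv2.cvtColor(np.array(arm.camera("top")),cv2.COLOR_RGB2BGR); s=cv2.cvtColor(np.array(arm.camera("side")),cv2.COLOR_RGB2BGR)
cv2.imwrite("pics/T1.png",t); cv2.imwrite("pics/S1.png",s)
u,v=proj("side",(.442,-.095,.02)).astype(int); print(u,v)
R=lambda im,x,y,w,h,k:cv2.resize(im[y:y+h,x:x+w],None,fx=k,fy=k,interpolation=cv2.INTER_CUBIC)
a=R(t,100,265,100,60,8) # 800x480 
cv2.imwrite("pics/a.png",a)
b=R(s,u-25,v-25,50,50,8); c=R(s,200,185,50,50,8); cv2.imwrite("pics/b.png",np.hstack([b,c]))
```

```text
8.825 [ 0.44046182 -0.09571445  0.21675046] [-1.79980004e+02  2.98049564e-02 -1.24849889e-01] 0.036552555420148125
[np.float64(1.5), np.float64(-0.7), np.float64(116.8), np.float64(-0.1)]
287 282
```

View pics/a.png

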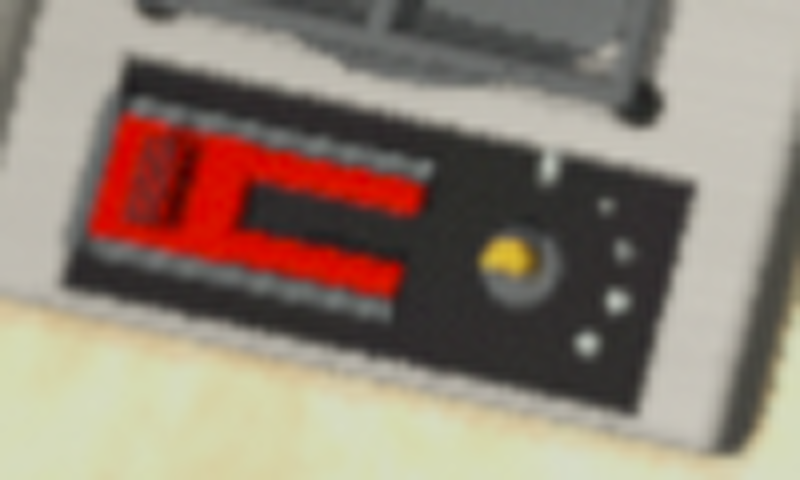

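View pics/b.png

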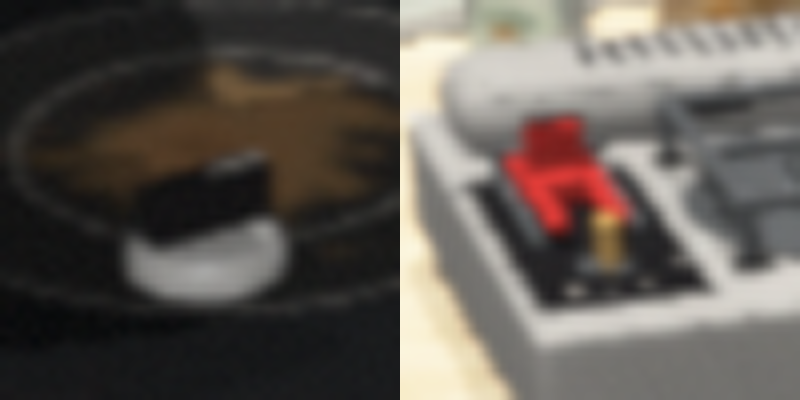

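Top crop (8×, origin 100,265): the lock is at its end stop, with the fork well clear. The spindle tip is at about (502,256), its base ring at about (521,266), and the fin top at about (152,180). Side crop right half (8×, origin 200,185): the tip is at about (207,216) and the fin top centre at about (153,120). Left half (origin 262,257): the knob is upright, with the skirt spanning x 123–291.

```bash
cat > m.py <<'E'
from h import *
from scipy.optimize import least_squares
q=lambda U,V,x,y:np.array([(U+.5)/8-.5+x,(V+.5)/8-.5+y])
tri=lambda a,b:least_squares(lambda X:np.r_[proj("top",X)-a,proj("side",X)-b],[.46,.3,.09])
for n,a,b in(("tip",q(502,256,100,265),q(207,216,200,185)),("fin",q(152,180,100,265),q(153,120,200,185))):
    r=tri(a,b); print(n,"tri",r.x.round(4),r.fun.round(2),"top@z",atz("top",*a,.091 if n=="tip" else .102).round(4),"side@z",atz("side",*b,.091 if n=="tip" else .102).round(4))
print("ring@.07",atz("top",*q(521,266,100,265),.071).round(4))
# predictions given spindle by fin grip
for S in((.4667,.3157,.091),(.4656,.3131,.091)):
    t=proj("top",S); s=proj("side",S); print(S,((t-[100,265]+.5)*8).round(),((s-[200,185]+.5)*8).round())
K=np.array([.4422,-.0948])
for z,d in((0,[0,0]),(.014,[0,0]),(.034,[.022,0]),(.034,[-.022,0])):
    s=proj("side",[*(K+d),z]); print("knob",z,d,((s-[262,257]+.5)*8).round())
E
python3 m.py
```

```text
tip tri [0.4657 0.3155 0.0833] [ 0.02 -0.04 -0.06  0.  ] top@z [0.465  0.3136 0.091 ] side@z [0.4571 0.2945 0.091 ]
fin tri [0.4852 0.4089 0.0935] [-0.01  0.02  0.03 -0.  ] top@z [0.4845 0.4063 0.102 ] side@z [0.475 0.384 0.102]
ring@.07 [0.4637 0.313  0.071 ]
(0.4667, 0.3157, 0.091) [495. 250.] [208. 197.]
(0.4656, 0.3131, 0.091) [505. 254.] [208. 199.]
knob 0 [0, 0] [207. 267.]
knob 0.014 [0, 0] [206. 227.]
knob 0.034 [0.022, 0] [266. 151.]
knob 0.034 [-0.022, 0] [143. 187.]
```

Request:
play_rows(targets=[[[0,0,50,0],[0,0,100,0],[0,0,140,0],[0,0,150,0],[0,0,150,0],[0,0,150,0]]])

```text
t: 9.68
tool_pos: [0.4417, -0.0956, 0.0682]
orientation: [180.0, -0.1, -0.0]
ft_force: [-0.6, 0.4, 0.4]
gripper_width: 0.0365
finger_force: 0.0
```

Run:
```python
from h import *
for i in range(3): to(.442,-.0948,.018,-.5)
print(arm.observe()["tool_pos"])
```

```text
[np.float64(0.3), np.float64(-0.8), np.float64(50.2), np.float64(0.5)]
[np.float64(0.3), np.float64(-0.8), np.float64(50.2), np.float64(0.5)]
[np.float64(0.3), np.float64(-0.8), np.float64(50.2), np.float64(0.5)]
[ 0.44172434 -0.09559959  0.06821834]
```

Request:
play_rows(targets=[[[0,-1,20,0],[0,-1,40,0],[0,-1,48,0],[0,-1,50,0],[0,-1,50,0],[0,-1,50,0]]])

```text
t: 10.42
tool_pos: [0.4411, -0.0947, 0.0175]
orientation: [180.0, -0.0, -0.0]
ft_force: [0.7, -1.0, -0.3]
gripper_width: 0.0367
finger_force: 0.0
```

Request:
play_rows(targets=[[[0,0,0,0],[0,0,0,0],[0,0,0,0],[0,0,0,0],[0,0,0,0],[0,0,0,0]]], gripper=0.0, squeeze=30)

```text
t: 11.18
tool_pos: [0.4408, -0.0946, 0.017]
orientation: [180.0, -0.0, -0.0]
ft_force: [0.4, 0.9, 5.2]
gripper_width: 0.0137
finger_force: 30.0
```

Request:
play_rows(targets=[[[0,0,-20,0],[0,0,-60,0],[0,0,-110,0],[0,0,-150,0],[0,0,-180,0],[0,0,-180,0],[0,0,-180,0]]])

```text
t: 12.05
tool_pos: [0.4403, -0.0944, 0.1962]
orientation: [-180.0, 0.1, -0.0]
ft_force: [0.2, 0.2, -0.8]
gripper_width: 0.0138
finger_force: 30.0
```

Run:
```python
from h import *
o=arm.observe(); print(o["t"],o["tool_pos"],o["orientation"])
to(.4657,.3157,.2,-12); to(.4657,.3157,.12,-12)
u,v=proj("side",(.442,-.095,.2)).astype(int); print(u,v)
snap("side","k1.png",(u-40,v-30,u+40,v+30),8)
```

```text
12.05 [ 0.44033758 -0.09442995  0.19621925] [-1.79982541e+02  5.09256786e-02 -4.79787630e-02]
[np.float64(25.0), np.float64(-410.2), np.float64(-3.8), np.float64(12.0)]
[np.float64(25.0), np.float64(-410.2), np.float64(76.2), np.float64(12.0)]
285 214
```

View pics/k1.png

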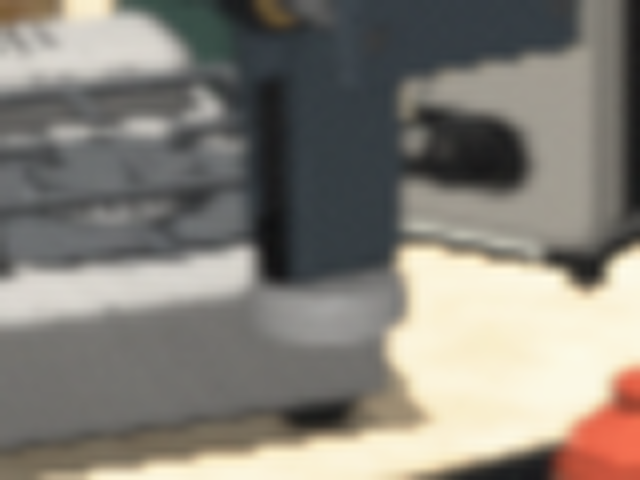

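The side crop (8×, origin 245,184) shows the knob upright in the fingers, with the skirt spanning x 255–403. I'll use that to check how far the knob sits off the tool centre.

Run:
```python
from h import *
for x in(.439,.4403,.4417,.443):
    print(x,((proj("side",(x,-.0944,.187))-[245,184]+.5)*8).round(1))
```

```text
0.439 [317.8 288.1]
0.4403 [321.7 287.2]
0.4417 [325.8 286.3]
0.443 [329.6 285.5]
```

Request:
play_rows(targets=[[[2,-40,-10,1],[4,-82,-14,2],[6,-123,-14,4],[9,-164,-14,5],[11,-205,-14,6],[14,-246,-14,8],[17,-287,-14,9],[20,-328,-14,10],[23,-370,-10,12],[24,-400,-4,12],[25,-410,-4,12],[25,-410,20,12],[25,-410,40,12],[25,-410,60,12],[25,-410,70,12],[25,-410,70,12],[25,-410,70,12]]])

```text
t: 14.22
tool_pos: [0.4665, 0.3154, 0.1275]
orientation: [-180.0, -0.0, -12.1]
ft_force: [0.2, 0.3, -0.1]
gripper_width: 0.0141
finger_force: 30.0
```

Run:
```python
from h import *
to(.4657,.3157,.12,-12)
im=cv2.cvtColor(np.array(arm.camera("side")),cv2.COLOR_RGB2BGR); cv2.imwrite("pics/S2.png",im)
cv2.imwrite("pics/k2.png",cv2.resize(im[165:235,190:270],None,fx=8,fy=8,interpolation=cv2.INTER_CUBIC))
```

```text
[np.float64(-0.9), np.float64(-0.1), np.float64(7.5), np.float64(-0.1)]
```

View pics/k2.png

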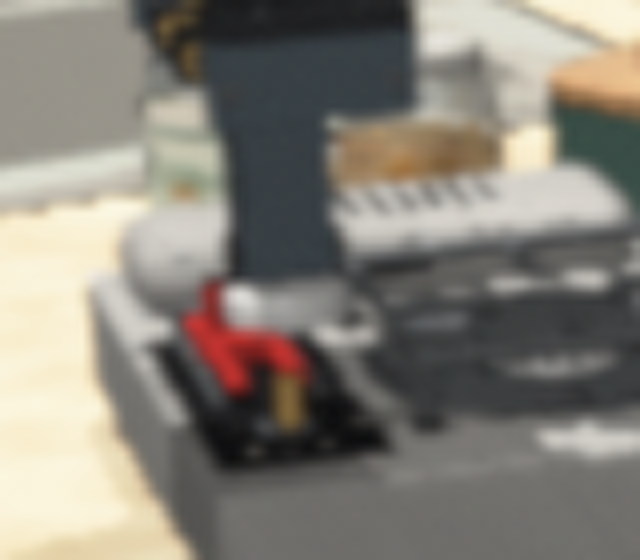

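The side crop (8×, origin 190,165) shows the knob just above and behind the spindle line. The spindle spans x 276–302 (tip at about y 376) and the skirt spans x 221–350.

Run:
```python
from h import *
f=lambda X:((proj("side",X)-[190,165]+.5)*8).round(1)
print("spindle tip",f((.4657,.3157,.083)),f((.4657,.3157,.063)))
for d in(-1,0,1,2,3): print(d,f((.4665+.978e-3*d,.3154-.208e-3*d,.117)))
im=cv2.imread("pics/S2.png")[165:235,190:270]
im=cv2.resize(im,None,fx=8,fy=8,interpolation=cv2.INTER_CUBIC).astype(int)
print("skirt row300",[(x,*im[300,x]) for x in range(212,372,6)])
print("spindle row405",[(x,*im[405,x]) for x in range(262,320,5)])
```

```text
spindle tip [286.8 377. ] [290.5 425.9]
-1 [280.1 292.8]
0 [282.7 292.5]
1 [285.3 292.2]
2 [287.9 291.9]
3 [290.5 291.6]
skirt row300 [(212, np.int64(50), np.int64(52), np.int64(134)), (218, np.int64(79), np.int64(81), np.int64(140)), (224, np.int64(134), np.int64(136), np.int64(165)), (230, np.int64(184), np.int64(186), np.int64(195)), (236, np.int64(204), np.int64(207), np.int64(211)), (242, np.int64(211), np.int64(215), np.int64(217)), (248, np.int64(209), np.int64(212), np.int64(214)), (254, np.int64(193), np.int64(196), np.int64(198)), (260, np.int64(171), np.int64(174), np.int64(176)), (266, np.int64(156), np.int64(159), np.int64(160)), (272, np.int64(152), np.int64(154), np.int64(155)), (278, np.int64(154), np.int64(157), np.int64(157)), (284, np.int64(155), np.int64(158), np.int64(158)), (290, np.int64(152), np.int64(155), np.int64(155)), (296, np.int64(148), np.int64(150), np.int64(151)), (302, np.int64(143), np.int64(146), np.int64(147)), (308, np.int64(140), np.int64(143), np.int64(144)), (314, np.int64(138), np.int64(140), np.int64(141)), (320, np.int64(136), np.int64(138
[... 336 characters left out ...]
p.int64(97), np.int64(99), np.int64(100)), (368, np.int64(88), np.int64(89), np.int64(90))]
spindle row405 [(262, np.int64(31), np.int64(31), np.int64(33)), (267, np.int64(33), np.int64(38), np.int64(42)), (272, np.int64(38), np.int64(53), np.int64(63)), (277, np.int64(46), np.int64(73), np.int64(91)), (282, np.int64(54), np.int64(90), np.int64(113)), (287, np.int64(59), np.int64(100), np.int64(126)), (292, np.int64(56), np.int64(95), np.int64(119)), (297, np.int64(47), np.int64(80), np.int64(101)), (302, np.int64(34), np.int64(56), np.int64(71)), (307, np.int64(25), np.int64(38), np.int64(47)), (312, np.int64(20), np.int64(25), np.int64(28)), (317, np.int64(18), np.int64(19), np.int64(18))]
```

Request:
play_rows(targets=[[[-1.5,0,8,0],[-1.5,0,16,0],[-1.5,0,22,0],[-1.5,0,22,0],[-1.5,0,22,0]]])

```text
t: 14.9
tool_pos: [0.4648, 0.3157, 0.105]
orientation: [-180.0, -0.0, -12.0]
ft_force: [-0.0, -0.8, -0.4]
gripper_width: 0.0139
finger_force: 30.0
```

Request:
play_rows(targets=[[[0,0,0,0]]])

```text
t: 15.02
tool_pos: [0.4648, 0.3158, 0.1051]
orientation: [-180.0, -0.0, -12.0]
ft_force: [-0.7, 0.2, -0.7]
gripper_width: 0.0137
finger_force: 30.0
```

Request:
play_rows(targets=[[[0,0,0,0]]])

```text
t: 15.15
tool_pos: [0.4648, 0.3158, 0.1051]
orientation: [-180.0, -0.0, -12.0]
ft_force: [0.2, -0.3, -0.2]
gripper_width: 0.0138
finger_force: 30.0
```

Request:
play_rows(targets=[[[0,0,2,0],[0,0,4,0],[0,0,6,0],[0,0,6,0]]])

```text
t: 15.65
tool_pos: [0.4646, 0.3158, 0.0989]
orientation: [-180.0, 0.0, -12.0]
ft_force: [-1.1, 0.2, 4.6]
gripper_width: 0.0139
finger_force: 30.0
```

Request:
play_rows(targets=[[[0,0,1,0],[0,0,2,0],[0,0,3,0],[0,0,3,0]]])

```text
t: 16.15
tool_pos: [0.4646, 0.3158, 0.0962]
orientation: [-180.0, 0.0, -12.0]
ft_force: [-2.8, 0.1, 7.8]
gripper_width: 0.0137
finger_force: 30.0
```

Request:
play_rows(targets=[[[-0.5,0,0,0],[-0.8,0,0,0],[-0.8,0,0,0]]])

```text
t: 16.52
tool_pos: [0.4639, 0.316, 0.0962]
orientation: [-180.0, -0.0, -12.0]
ft_force: [-1.6, 1.7, 6.7]
gripper_width: 0.0136
finger_force: 30.0
```

Request:
play_rows(targets=[[[-0.4,0,0,0],[-0.7,0,0,0],[-0.7,0,0,0]]])

```text
t: 16.9
tool_pos: [0.4632, 0.316, 0.0958]
orientation: [180.0, -0.0, -12.0]
ft_force: [0.2, -0.0, -0.1]
gripper_width: 0.0135
finger_force: 30.0
```

It dropped in: the vertical force fell from 6.7 N to zero. Next I'll push it home.

Request:
play_rows(targets=[[[0,0,2,0],[0,0,4,0],[0,0,6,0],[0,0,8,0],[0,0,8,0]]])

```text
t: 17.52
tool_pos: [0.4632, 0.316, 0.0879]
orientation: [-180.0, 0.0, -12.0]
ft_force: [-0.7, 0.5, 2.5]
gripper_width: 0.0138
finger_force: 30.0
```

Request:
play_rows(targets=[[[0,0,1,0],[0,0,2,0],[0,0,3,0],[0,0,4,0],[0,0,4,0]]])

```text
t: 18.15
tool_pos: [0.4633, 0.316, 0.084]
orientation: [-180.0, -0.0, -12.0]
ft_force: [-1.0, -1.0, 7.2]
gripper_width: 0.0135
finger_force: 30.0
```

Request:
play_rows(targets=[[[0,0,0.5,0],[0,0,1,0],[0,0,1.5,0],[0,0,2,0],[0,0,2,0]]], squeeze=45)

```text
t: 18.77
tool_pos: [0.4633, 0.3161, 0.0827]
orientation: [-180.0, -0.0, -12.0]
ft_force: [-4.9, -3.3, 18.7]
gripper_width: 0.0139
finger_force: 45.0
```

Request:
play_rows(targets=[[[0,0,0.5,0],[0,0,1,0],[0,0,1,0],[0,0,1,0]]])

```text
t: 19.27
tool_pos: [0.4634, 0.3161, 0.0824]
orientation: [-180.0, -0.1, -12.0]
ft_force: [-7.9, -5.3, 34.0]
gripper_width: 0.0134
finger_force: 45.0
```

Run:
```python
from h import *
o=arm.observe(); print(o["t"],o["tool_pos"],o["ft_force"])
im=cv2.cvtColor(np.array(arm.camera("side")),cv2.COLOR_RGB2BGR)
cv2.imwrite("pics/k3.png",cv2.resize(im[165:235,190:270],None,fx=8,fy=8,interpolation=cv2.INTER_CUBIC))
```

```text
19.275 [0.46337418 0.31614382 0.08243243] [-7.89774368 -5.32882988 33.99400361]
```

View pics/k3.png

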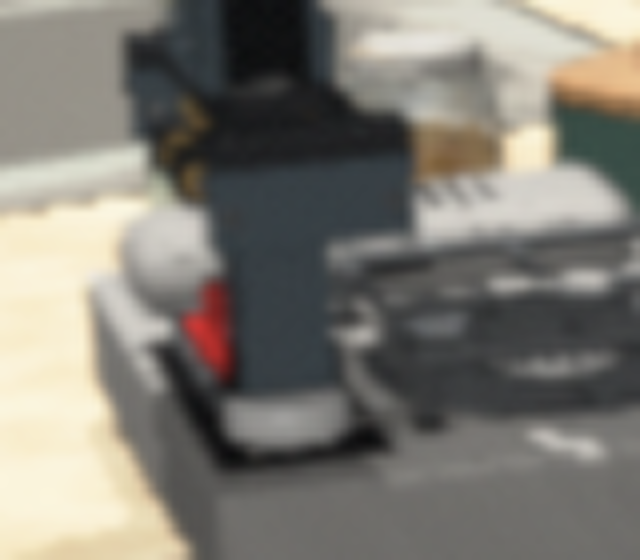

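The crop shows the knob skirt seated low on the strip (x 222–350, y about 390–450), and the force climbs steeply at the stop. I'll ease the push to a moderate level and hand in.

Request:
play_rows(targets=[[[0,0,-0.8,0],[0,0,-0.8,0],[0,0,-0.8,0],[0,0,-0.8,0]]])

```text
t: 19.82
tool_pos: [0.4634, 0.3161, 0.0827]
orientation: [-180.0, -0.0, -12.0]
ft_force: [-5.1, -3.1, 22.4]
gripper_width: 0.0138
finger_force: 45.0
```

```bash
python3 -c "
from rig import arm
print(arm.close_job())"
```

```text
the job is handed in; nothing more can be done
None
```

I slid the child lock to its end stop, pushed the knob home on the spindle with its pointer to the back, and handed the job in at about 20 s with the fingers still pressing it against its stop at about 22 N; no verdict came back.

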